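# Pack the film cans seven to the tin and close it

### The job

Finish packing the round storage tin: stand the three film cans that are out on the table upright in the free places of the tin beside the four already there, so that all seven stand on its floor, one in the middle and six round it. Then put the tin's lid on, fully home all round; leave the tin where it stands and do not disturb the other things on the table.

Things in the scene. Friction and masses are not known exactly. Their poses are not given: they have to be found in the camera images.
- tin: round open aluminium storage tin, upright, not fixed, 0.45 kg: inner diameter 110 mm, wall 2 mm, floor 2 mm thick, rim 44 mm above its underside; outside, a bead 123 mm in diameter runs round the wall, its top 22 mm above the underside; the lid's skirt lands on it. Origin at the centre of the underside, z up. Its four cans stand at about 0, 60, 120 and 240 degrees round from its x axis
- tin_floor (a point): centre of the tin's inner floor. Seven cans just fill the tin: one here and six round it, 36 mm out, 60 degrees apart, 2 to 3 mm of play each; this place and those at 180 and 300 degrees from the tin's x axis are free at the start. Standing cans rise 9 mm above the rim, so beside neighbours the fingers can hold a can only by its top; let go there, it slides down
- lid: lid of the tin, aluminium, lying right way up on the table: skirt 123 mm in outer and 119 mm in inner diameter, inside 35 mm deep (bottom edge to underside of the top), black knob in the middle of the top; about 0.13 kg. Origin at the centre of its bottom edge, z up. On the tin and home, its origin is 22 mm above the tin's
- lid_knob (a point): point to grip on the lid's round knob: the knob's upper part is 25 mm in diameter, from 45 to 60 mm above the lid's bottom edge, on a neck 18 mm in diameter; the lid's top face round it is 39 mm above that edge; this point lies on its axis, 52 mm above that edge
- can_1: film can: plain plastic cylinder with a snap cap, 51 mm tall, body 31.4 mm and cap (top 7 mm) 33.6 mm in diameter, standing in the tin at the start; origin at the centre of its underside, z up along its axis; about 22 g
- can_2: film can: plain plastic cylinder with a snap cap, 51 mm tall, body 31.4 mm and cap (top 7 mm) 33.6 mm in diameter, standing in the tin at the start; origin at the centre of its underside, z up along its axis; about 22 g
- can_3: film can: plain plastic cylinder with a snap cap, 51 mm tall, body 31.4 mm and cap (top 7 mm) 33.6 mm in diameter, standing in the tin at the start; origin at the centre of its underside, z up along its axis; about 22 g
- can_4: film can: plain plastic cylinder with a snap cap, 51 mm tall, body 31.4 mm and cap (top 7 mm) 33.6 mm in diameter, standing in the tin at the start; origin at the centre of its underside, z up along its axis; about 22 g
- can_5: film can: plain plastic cylinder with a snap cap, 51 mm tall, body 31.4 mm and cap (top 7 mm) 33.6 mm in diameter, standing on the table at the start; origin at the centre of its underside, z up along its axis; about 22 g
- can_6: film can: plain plastic cylinder with a snap cap, 51 mm tall, body 31.4 mm and cap (top 7 mm) 33.6 mm in diameter, standing on the table at the start; origin at the centre of its underside, z up along its axis; about 22 g
- can_7: film can: plain plastic cylinder with a snap cap, 51 mm tall, body 31.4 mm and cap (top 7 mm) 33.6 mm in diameter, standing on the table at the start; origin at the centre of its underside, z up along its axis; about 22 g
- loupe: focusing loupe, 47 mm in diameter and 42 mm tall, standing on the table near the cans; bystander, origin at the centre of its underside
- spool: empty roll-film spool standing on end, flanges 25 mm in diameter, 63 mm tall, near the cans; bystander, origin at the centre of its underside
- film_reel: plastic film reel, 69 mm in diameter and 43 mm tall, in front of the tin; bystander, origin at the centre of its underside
- bottle_wetting: small brown bottle, 43 mm in diameter and 82 mm tall, behind the tin; bystander, origin at the centre of its underside

How it is judged:
On the way:
1. all seven cans stand upright on the floor of the tin, let go (z of can_1 in the frame of tin between -0.002 and 0.005 m and horizontal distance between each of can_1, can_2, can_3, can_4, can_5, can_6, can_7 and tin below 0.043 m and angle between the z axis of each of can_1, can_2, can_3, can_4, can_5, can_6, can_7 and the z axis of tin, either way round below 0.1 rad and z of can_2 in the frame of tin between -0.002 and 0.005 m and z of can_3 in the frame of tin between -0.002 and 0.005 m and z of can_4 in the frame of tin between -0.002 and 0.005 m and z of can_5 in the frame of tin between -0.002 and 0.005 m and z of can_6 in the frame of tin between -0.002 and 0.005 m and z of can_7 in the frame of tin between -0.002 and 0.005 m and contact force between each of can_5, can_6, can_7 and the fingers below 0.3 N), for 0.2 s.
At the end, for the whole second after the job is handed in: all seven cans stand upright (0.1 rad) on the tin's floor (5 mm), within 43 mm of its axis: one in the middle, six round it; the lid is on, down on the bead (2.5 mm), centred (5 mm) and level with the tin (0.04 rad); the tin stands on the table; all let go and at rest (z of can_1 in the frame of tin between -0.002 and 0.005 m and horizontal distance between each of can_1, can_2, can_3, can_4, can_5, can_6, can_7 and tin below 0.043 m and angle between the z axis of each of can_1, can_2, can_3, can_4, can_5, can_6, can_7 and the z axis of tin, either way round below 0.1 rad and z of can_2 in the frame of tin between -0.002 and 0.005 m and z of can_3 in the frame of tin between -0.002 and 0.005 m and z of can_4 in the frame of tin between -0.002 and 0.005 m and z of can_5 in the frame of tin between -0.002 and 0.005 m and z of can_6 in the frame of tin between -0.002 and 0.005 m and z of can_7 in the frame of tin between -0.002 and 0.005 m and z of lid in the frame of tin between 0.019 and 0.0245 m and horizontal distance between lid and tin below 0.005 m and angle between the z axis of lid and the z axis of tin, either way round below 0.04 rad and linear speed of each of lid, tin below 0.01 m/s and angle between tin's own z axis and vertical below 0.03 rad and height (world z) of tin below 0.004 m); the robot touches nothing.
It fails at once if the tin is shoved more than 50 mm from where it stood (distance of tin from where it was at the start of the episode above 0.05 m).
It fails at once if a bystander (loupe, spool, film reel, small bottle) is moved more than 30 mm or tipped over (distance of any of loupe, spool, film_reel, bottle_wetting from where it was at the start of the episode above 0.03 m or angle between any of loupe, spool, film_reel, bottle_wetting's own z axis and vertical above 0.6 rad).
It also fails if it takes over 69 s, if anything falls off the work surface, if the arm or the gripper's body presses on something with over 40 N, if the wrist force passes 120 N, or if a joint passes its speed limit or range.

### The arm

A 7-joint arm with a two-finger parallel gripper is mounted at the origin on a cart in front of the work surface, level with it; the furniture and walls round the work are solid. World frame = base frame: x ahead of the robot, y to its left, z up, the work surface at z = 0. Lengths are in m, angles in rad, forces in N, time in s.
With the tool pointing down it reaches from about 0.4 to 0.875 m from the base axis. Payload 6.5 kg.
Tool frame: the origin (TCP) lies at the centre of the arm's flange, where the gripper is bolted on; the fingertips stand 173 mm ahead of it and the grasp point (between the pads) lies 155 mm ahead of it; z points along the fingers, y is the line along which they close (so a half turn about z gives the same grasp; the last joint's range is limited). The gripper opens to 85 mm and grips with 20 to 120 N. Pads are 22 mm wide; open, the fingers measure 114 mm over their backs; the gripper's body (76 mm by 85 mm) begins 54 mm behind the grasp point. The pads swing forward as they close: fully open they stand 13 mm farther back than shut.
Start: joints at [-1.219, 0.536, -0.004, 1.538, 0.003, 1.067, -0.071], TCP at [0.264, 0.594, 0.405] pointing down, gripper open.
Joint ranges: [-2.7, 2.7], [-0.37, 2.16], [-1.27, 1.26], [0.24, 2.4], [-1.31, 4.45], [0.19, 1.91], [-2.76, 2.76]. Speed limits (rad/s): [2.39, 2.39, 3.14, 3.14, 3.14, 3.14, 3.14].

### API

Orientations are given as a rotation vector (axis times angle).
In Python, from cell import manip gives the robot as it stands.
- The arm moves only by the tool drive_tool, never from a script. Its argument "series" is a list of rows, each a list of 7 numbers: the shift along the tool's x, y, z as a fraction of full scale, then the turn, a rotation vector about the tool's x, y, z as a fraction of full scale, then the closure, from -1 (fully open) to 1 (shut). A call has 1 to 20 rows; each row is the pose to reach, as a shift and turn from the pose commanded when the call began, along the tool's axes at that moment; what a row does not reach only later rows make up. Full scale, the value 1, is 10 cm for a shift and 45 degrees for a turn. A row lasts 1/10 s, in which the tool goes at most 50 mm and 8.59 degrees, less where a joint would pass 70% of its speed; a pose out of reach is approached as far as the arm can. A call with a number of a shift or a turn outside -1 to 1 is refused whole. A call with a gripper value outside its range is refused whole. The fingers move at their own pace and stop on an object; "grip_force" is the grip in N (left out, the last holds). Time passes only in rows, so rows that repeat a pose let the fingers close. It gives the time, the measured TCP pose, the force, the opening and the grip force at its end, in the units of the state.
- manip.get_state(): the state, without advancing time (a new reading comes with each control period).
- manip.camera(name): name is "scene" or "top"; returns a dict with "color" (480x640x3 uint8, blue, green, red), "K" (3x3 intrinsics, pixels), "k1" (the pictures are not rectified: a ray, as slopes to the right and down, at radius r is drawn at 1 + k1 r^2 times it, then the intrinsics apply), "pose" (4x4, takes a point from camera to world coordinates). Camera axes: x right, y down, z forward; pixel columns grow to the right and rows downward; lengths in m; the calibration is good to about 2 mm. A picture is of the moment at which its call begins. There is no depth.
- manip.job_done(): hands the job in; it is judged then, once.
Trained networks look in the newest picture that a camera, given by its name, has taken for a name from the list of things; names that differ only in an ending like _2 or _b are one class to them, and where a whole thing is asked for, a point or a joint stands for the part that bears it (a point fixed in the world has none). Each returns a list of dicts, best first, with "score" (0 to 1); they miss things now and then, are a little off and sometimes report something else, mostly with a low value. They report only what shows in the picture. A call takes as long as a camera call.
- manip.spot_in(camera, label): "position" ([x, y, z] in m, in world coordinates, good to about 4 mm: the middle of the surface that is visible of it).
The state is a dict: "clock": time; "joint_positions": joint angles; "joint_velocities": joint speeds; "effort": joint torques, N m; "tcp_pos": TCP position; "ee_rot": TCP orientation; "ft_force": force on the tool from outside, world axes, zero at the start; "torque": the same for the moment, N m; "finger_gap": finger opening in m; "grip_force": force on a finger pad.
Only numpy, scipy, OpenCV 4.12 (cv2) and the standard library are available. Lean on these libraries where they do the work, as an engineer would, in place of code of your own. Each camera call takes 0.05 s, during which the arm holds its last target. There are 200 camera calls.

## Working session

There is one attempt and no reset: what is moved stays moved. The work goes in short steps, Python scripts to look and compute and a tool call to move; the robot and the scene stay as the last step left them, time stands still between calls to the robot, and variables do not carry over. Pictures are saved under pics/ and viewed, at most 10 in all, crops included, and the job is handed in when it is done.

Besides the shell and the picture viewer there is one more tool, called after ">>>" as name(argument=value, ...) on one line, values as JSON. drive_tool: Moves the arm, as the interface text tells. Shift numbers are shares of 10 cm and turn numbers shares of 45 degrees, none past 1 either way. Its arguments: {"type":"object","properties":{"series":{"type":"array","items":{"type":"array","items":{"type":"number"}}},"grip_force":{"type":"number"}},"required":["series"]}

```bash
ls; mkdir -p pics
python3 - <<'E'
from cell import manip
import cv2,numpy as np
s=manip.get_state();print(s['clock'],s['tcp_pos'],s['ee_rot'],s['finger_gap'])
for c in ['scene','top']:
    d=manip.camera(c);cv2.imwrite(f'pics/{c}0.png',d['color']);print(c,d['K'].tolist() if hasattr(d['K'],'tolist') else d['K'],d['k1'],np.round(d['pose'],3).tolist())
    for l in ['tin','tin_floor','lid','lid_knob','can_5','loupe','spool','film_reel','bottle_wetting']:
        print(l,[(np.round(r['position'],4).tolist(),round(r['score'],2)) for r in manip.spot_in(c,l)])
print(manip.get_state()['clock'])
E
```

```text
pics
0.0 [0.26360117 0.59378956 0.40379149] [-6.51337743e-01 -3.07310358e+00  2.69013621e-03] 0.08570637659400646
scene [[456.76695749265855, 0.0, 313.57638273962885], [0.0, 456.76695749265855, 248.4618920237753], [0.0, 0.0, 1.0]] -0.06879920848619465 [[0.802, -0.294, 0.519, -0.025], [-0.597, -0.407, 0.692, -0.822], [0.008, -0.865, -0.502, 0.645], [0.0, 0.0, 0.0, 1.0]]
tin [([0.5729, -0.0195, 0.0257], 0.73), ([0.6032, 0.0388, 0.0485], 0.37)]
tin_floor [([0.5683, -0.018, 0.0258], 0.84), ([0.4319, -0.2698, 0.0365], 0.63), ([0.4578, -0.159, 0.0387], 0.23)]
lid [([0.4906, 0.2601, 0.0371], 0.86)]
lid_knob [([0.574, -0.0188, 0.0263], 0.48)]
can_5 [([0.593, -0.3404, 0.0392], 0.76), ([0.4575, -0.1548, 0.0397], 0.75), ([0.6001, 0.0335, 0.0469], 0.73), ([0.433, -0.2681, 0.0371], 0.67), ([0.6103, -0.0191, 0.0454], 0.54)]
loupe [([0.5776, -0.2123, 0.0349], 0.78)]
spool [([0.4465, -0.3845, 0.035], 0.66), ([0.4302, -0.2706, 0.0361], 0.15)]
film_reel [([0.425, 0.0897, 0.0422], 0.84), ([0.5724, -0.0204, 0.0239], 0.24)]
bottle_wetting [([0.7246, 0.0735, 0.0429], 0.79), ([0.4468, -0.3835, 0.0371], 0.49)]
top [[562.7338633013477, 0.0, 318.4308176040844], [0.0, 562.7338633013477, 235.30991760114009], [0.0, 0.0, 1.0]] -0.13532225490003322 [[0.007, -0.983, 0.185, 0.301], [-1.0, -0.008, -0.005, -0.027], [0.006, -0.185, -0.983, 1.586], [0.0, 0.0, 0.0, 1.0]]
tin [([0.5925, 0.0085, 0.0017], 0.69), ([0.7275, 0.0838, 0.067], 0.47)]
tin_floor [([0.5947, 0.0154, 0.0035], 0.62)]
lid [([0.4984, 0.2848, 0.0365], 0.7), ([0.4615, -0.1487, 0.051], 0.43), ([0.6109, -0.0161, 0.0496], 0.36)]
lid_knob [([0.4999, 0.2849, 0.0413], 0.61)]
can_5 [([0.4618, -0.1495, 0.0514], 0.64), ([0.5981, -0.3401, 0.0482], 0.62), ([0.6062, 0.0492, 0.0486], 0.59)]
loupe [([0.585, -0.2004, 0.038], 0.54)]
spool [([0.4539, -0.3843, 0.0647], 0.43)]
film_reel [([0.4236, 0.0972, 0.0459], 0.61)]
bottle_wetting [([0.729, 0.0823, 0.0634], 0.72)]
1.0
```

View pics/scene0.png

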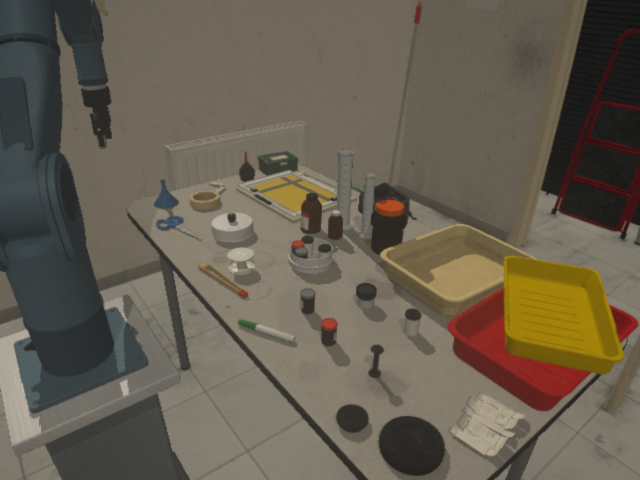

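View pics/top0.png

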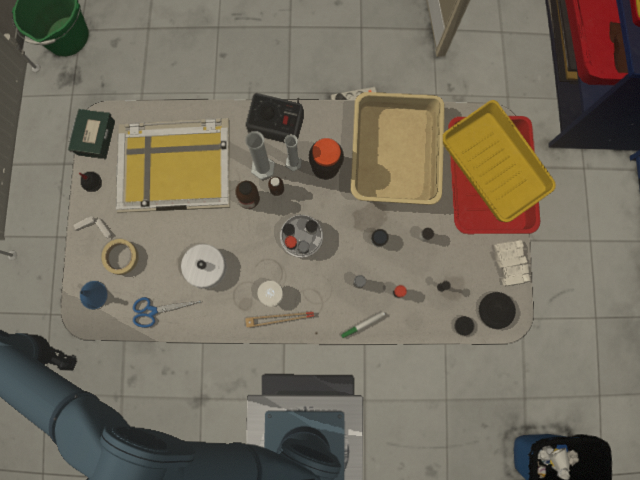

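```bash
cat > h.py <<'E'
import numpy as np,cv2
from cell import manip
class Cam:
    def __init__(s,n):
        d=manip.camera(n);s.im=d['color'];s.K=np.array(d['K']);s.k=np.array([d['k1'],0,0,0,0.]);s.T=np.array(d['pose'])
        s.R=s.T[:3,:3];s.c=s.T[:3,3]
    def proj(s,P):
        P=np.atleast_2d(np.array(P,float));Q=(P-s.c)@s.R;q=Q[:,:2]/Q[:,2:]
        q=q*(1+s.k[0]*(q**2).sum(1,keepdims=True));return q@s.K[:2,:2].T+s.K[:2,2]
    def plane(s,uv,z):
        t=(np.atleast_2d(uv)-s.K[:2,2])/s.K[0,0];q=t.copy()
        for _ in range(20):q=t/(1+s.k[0]*(q**2).sum(1,keepdims=True))
        d=np.c_[q,np.ones(len(q))]@s.R.T
        return s.c+d*((z-s.c[2])/d[:,2:])
    def crop(s,x,y,w,h,f,name,over=()):
        o=cv2.resize(s.im[y:y+h,x:x+w],None,fx=f,fy=f,interpolation=cv2.INTER_CUBIC)
        for P in over:
            p=((s.proj(P)-[x,y]+.5)*f).astype(int)
            cv2.polylines(o,[p],True,(0,255,0),1)
        cv2.imwrite(name,o)
def circ(c,r,z):
    a=np.linspace(0,2*np.pi,60);return np.c_[c[0]+r*np.cos(a),c[1]+r*np.sin(a),0*a+z]
def stack(n,ims): 
    cv2.imwrite(n,ims)
E
python3 - <<'E'
from h import *
t=Cam('top');t.crop(270,205,180,100,4,'pics/t1.png')
s=Cam('scene');s.crop(280,225,160,150,4,'pics/s1.png')
E
```

```text
(no output)
```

View pics/t1.png

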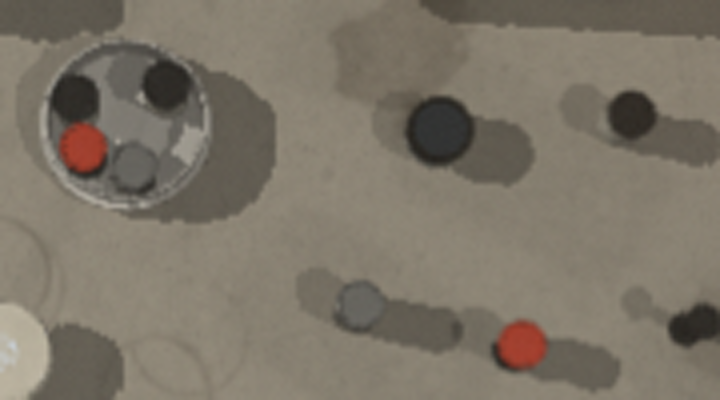

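View pics/s1.png

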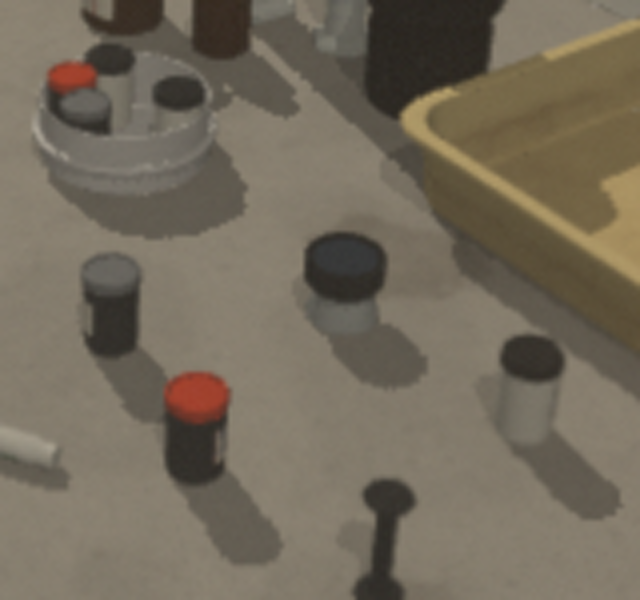

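```bash
cat > m.py <<'E'
from h import *
from scipy.optimize import least_squares
t=Cam('top');s=Cam('scene')
f=lambda p,o:(np.array(p,float)+.5)/4-.5+o
T=lambda p:f(p,np.array([270,205]));S=lambda p:f(p,np.array([280,225]))
tp=dict(gray=(360,304),red=(521,345),black=(632,115),tin_black1=(75,98),tin_black2=(168,84),tin_red=(83,148),tin_gray=(134,166))
sp=dict(gray=(111,270),red=(197,392),black=(532,355),tin_black1=(109,59),tin_black2=(179,93),tin_red=(73,77),tin_gray=(86,105))
for k in tp:
    a,b=T(tp[k]),S(sp[k])
    r=least_squares(lambda P:np.r_[t.proj(P)[0]-a,s.proj(P)[0]-b],[.5,0,.05])
    z=.053 if 'tin' in k else .051
    print(k,np.round(r.x,4),'rms',round(np.sqrt(np.mean(r.fun**2)),2),'top',t.plane(a,z)[0,:2].round(4),'scene',s.plane(b,z)[0,:2].round(4))
print('rim top',t.plane(T((125,124)),.044).round(4),'scene',s.plane(S((125,97)),.044).round(4))
E
python3 m.py
```

```text
gray [ 0.4644 -0.1482  0.0486] rms 0.06 top [ 0.4639 -0.1479] scene [ 0.4626 -0.151 ]
red [ 0.4374 -0.2592  0.048 ] rms 0.23 top [ 0.4363 -0.2582] scene [ 0.4357 -0.2623]
black [ 0.5982 -0.3402  0.0484] rms 0.13 top [ 0.5972 -0.3393] scene [ 0.5958 -0.3425]
tin_black1 [0.6067 0.0497 0.0482] rms 0.03 top [0.6058 0.0494] scene [0.6015 0.0427]
tin_black2 [ 0.6167 -0.0148  0.0487] rms 0.12 top [ 0.6162 -0.0151] scene [ 0.6116 -0.0205]
tin_red [0.5719 0.0432 0.0487] rms 0.14 top [0.5706 0.0433] scene [0.568  0.0368]
tin_gray [0.5586 0.0082 0.0486] rms 0.1 top [0.5583 0.0079] scene [0.554  0.0022]
rim top [[0.5894 0.0147 0.044 ]] scene [[0.5894 0.0082 0.044 ]]
```

Run:
```python
from h import *
t=Cam('top');s=Cam('scene')
c=(.5894,.0147)
cans={'b1':(.6058,.0494),'b2':(.6162,-.0151),'r':(.5706,.0433),'g':(.5583,.0079)}
o=[circ(c,.057,.044),circ(c,.0615,.021)]+[circ(p,.0168,.053) for p in cans.values()]
t.crop(275,210,50,55,8,'pics/a.png',o)
d=np.array([-.004,-.0063])
o2=[circ(c+d,.057,.044),circ(c+d,.0615,.021)]+[circ(np.array(p)+d,.0168,.053) for p in cans.values()]
s.crop(283,230,55,55,7,'pics/b.png',o2)
a=cv2.imread('pics/a.png');b=cv2.imread('pics/b.png');h=max(len(a),len(b))
p=lambda i:cv2.copyMakeBorder(i,0,h-len(i),0,0,cv2.BORDER_CONSTANT)
cv2.imwrite('pics/c1.png',np.hstack([p(a),p(b)]))
```

```text
(no output)
```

View pics/c1.png

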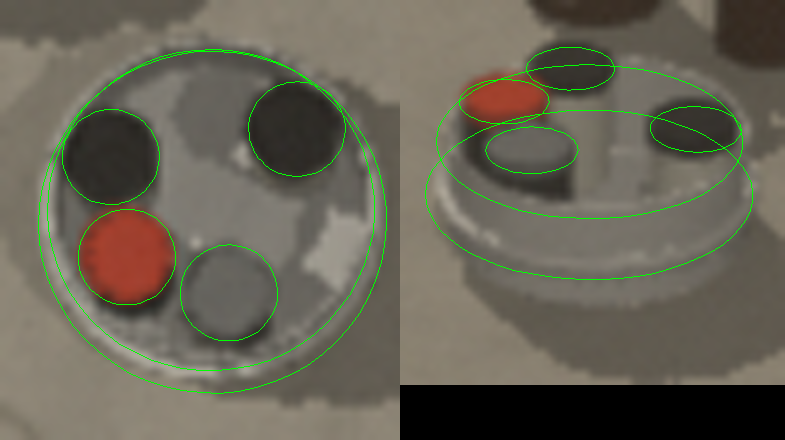

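>>> drive_tool(series=[[-0.42,-0.245,0,0,0,0,-0.3],[-0.84,-0.49,0,0,0,0,-0.3]], grip_force=25)

```text
clock: 1.5
tcp_pos: [0.3201, 0.5152, 0.4045]
ee_rot: [-0.646, -3.074, -0.001]
ft_force: [1.6, -0.0, -0.3]
finger_gap: 0.0591
grip_force: 0.0
```

>>> drive_tool(series=[[-0.42,-0.245,0,0,0,0,-0.3],[-0.84,-0.49,0,0,0,0,-0.3]])

```text
clock: 1.7
tcp_pos: [0.3784, 0.4347, 0.4049]
ee_rot: [0.651, 3.073, 0.001]
ft_force: [0.9, -0.2, 0.4]
finger_gap: 0.0559
grip_force: 0.0
```

>>> drive_tool(series=[[-0.42,-0.245,0,0,0,0,-0.3],[-0.84,-0.49,0,0,0,0,-0.3]])

```text
clock: 1.9
tcp_pos: [0.4353, 0.3558, 0.405]
ee_rot: [0.651, 3.073, 0.001]
ft_force: [0.4, -0.1, -0.5]
finger_gap: 0.0556
grip_force: 0.0
```

>>> drive_tool(series=[[-0.42,-0.245,0,0,0,0,-0.3],[-0.84,-0.49,0,0,0,0,-0.3]])

```text
clock: 2.1
tcp_pos: [0.4922, 0.2769, 0.405]
ee_rot: [0.651, 3.073, 0.001]
ft_force: [1.2, 0.9, 0.9]
finger_gap: 0.0551
grip_force: 0.0
```

>>> drive_tool(series=[[-0.42,-0.245,0,0,0,0,-0.3],[-0.84,-0.49,0,0,0,0,-0.3]])

```text
clock: 2.3
tcp_pos: [0.5491, 0.198, 0.405]
ee_rot: [0.651, 3.073, 0.001]
ft_force: [1.5, 0.8, 0.4]
finger_gap: 0.0553
grip_force: 0.0
```

>>> drive_tool(series=[[-0.08,-0.44,0.12,0,0,0,-0.3],[-0.16,-0.88,0.25,0,0,0,-0.3]])

```text
clock: 2.5
tcp_pos: [0.5277, 0.1109, 0.3797]
ee_rot: [0.653, 3.071, 0.001]
ft_force: [0.1, 0.5, 0.4]
finger_gap: 0.0555
grip_force: 0.0
```

>>> drive_tool(series=[[-0.08,-0.44,0.12,0,0,0,-0.3],[-0.16,-0.88,0.25,0,0,0,-0.3]])

```text
clock: 2.7
tcp_pos: [0.5055, 0.0243, 0.3546]
ee_rot: [0.651, 3.072, 0.0]
ft_force: [0.9, -0.4, 0.6]
finger_gap: 0.0556
grip_force: 0.0
```

>>> drive_tool(series=[[-0.08,-0.44,0.12,0,0,0,-0.3],[-0.16,-0.88,0.25,0,0,0,-0.3]])

```text
clock: 2.9
tcp_pos: [0.4845, -0.0626, 0.3297]
ee_rot: [0.651, 3.072, 0.0]
ft_force: [0.8, -0.6, 0.3]
finger_gap: 0.0552
grip_force: 0.0
```

>>> drive_tool(series=[[-0.08,-0.44,0.12,0,0,0,-0.3],[-0.16,-0.88,0.25,0,0,0,-0.3],[-0.16,-0.88,0.25,0,0,0,-0.3]])

```text
clock: 3.2
tcp_pos: [0.4612, -0.1542, 0.3037]
ee_rot: [-0.666, -3.068, 0.005]
ft_force: [0.3, -0.2, 0.8]
finger_gap: 0.0556
grip_force: 0.0
```

```bash
cat > g.py <<'E'
import sys,numpy as np
from cell import manip
from scipy.spatial.transform import Rotation as Ro
def go(x,y,z,yaw=None):  # yaw: world angle (deg) of closing line
    s=manip.get_state();R=Ro.from_rotvec(s['ee_rot'])
    d=R.inv().apply(np.array([x,y,z])-s['tcp_pos'])
    Rn=R
    if yaw is not None:
        ys=[yaw,yaw+180];best=None
        for a in ys:
            a=np.radians(a);Y=np.array([np.cos(a),np.sin(a),0]);Z=np.array([0,0,-1.]);X=np.cross(Y,Z)
            Rc=Ro.from_matrix(np.c_[X,Y,Z])
            if best is None or (R.inv()*Rc).magnitude()<(R.inv()*best).magnitude():best=Rc
        Rn=best
    w=(R.inv()*Rn).as_rotvec()
    print('t',round(s['clock'],2),'tcp',np.round(s['tcp_pos'],4),'j7',np.round(s['joint_positions'][6],2),'shift',np.round(d/.1,3),'turn',np.round(w/(np.pi/4),3))
if __name__=='__main__':go(*map(float,sys.argv[1:]))
E
python3 g.py .51 -.08 .19 69; python3 g.py .4635 -.149 .3 69
```

```text
t 3.2 tcp [ 0.4612 -0.1542  0.3037] j7 1.49 shift [-0.138  0.881  1.133] turn [-0.005 -0.002 -0.078]
t 3.2 tcp [ 0.4612 -0.1542  0.3037] j7 1.49 shift [0.001 0.056 0.037] turn [-0.005 -0.002 -0.078]
```

>>> drive_tool(series=[[-0.07,0.4,0.4,0,0,-0.04,0.2],[-0.14,0.88,0.8,0,0,-0.078,0.2],[-0.14,0.88,1.0,0,0,-0.078,0.2],[-0.14,0.88,1.0,0,0,-0.078,0.2]])

```text
clock: 3.6
tcp_pos: [0.512, -0.0696, 0.2013]
ee_rot: [-0.548, -3.087, -0.002]
ft_force: [-0.9, 0.3, -0.9]
finger_gap: 0.0341
grip_force: 0.0
```

>>> drive_tool(series=[[0,0,0.15,0,0,0,0.2],[0,0,0.25,0,0,0,0.2],[0,0,0.28,0,0,0,0.2],[0,0,0.28,0,0,0,0.2]])

```text
clock: 4.0
tcp_pos: [0.5122, -0.074, 0.1769]
ee_rot: [0.559, 3.091, -0.001]
ft_force: [-0.1, 0.0, 0.3]
finger_gap: 0.0339
grip_force: 0.0
```

>>> drive_tool(series=[[0,0,0.01,0,0,0,0.2],[0,0,0.02,0,0,0,0.2],[0,0,0.02,0,0,0,0.2]])

```text
clock: 4.3
tcp_pos: [0.5125, -0.0733, 0.175]
ee_rot: [0.557, 3.091, 0.0]
ft_force: [0.1, 0.0, -0.3]
finger_gap: 0.0341
grip_force: 0.0
```

>>> drive_tool(series=[[0,0,0.01,0,0,0,0.2],[0,0,0.01,0,0,0,0.2]])

```text
clock: 4.5
tcp_pos: [0.5124, -0.0732, 0.1737]
ee_rot: [-0.557, -3.092, -0.0]
ft_force: [-0.2, -0.1, -0.5]
finger_gap: 0.0341
grip_force: 0.0
```

>>> drive_tool(series=[[0,0,0.01,0,0,0,0.2],[0,0,0.01,0,0,0,0.2]])

```text
clock: 4.7
tcp_pos: [0.5124, -0.0732, 0.1727]
ee_rot: [0.557, 3.092, 0.0]
ft_force: [-0.0, 0.5, 0.0]
finger_gap: 0.0342
grip_force: 0.0
```

>>> drive_tool(series=[[0,0,0.01,0,0,0,0.2],[0,0,0.01,0,0,0,0.2]])

```text
clock: 4.9
tcp_pos: [0.5125, -0.0732, 0.1726]
ee_rot: [-0.557, -3.092, -0.0]
ft_force: [-4.0, 1.2, 12.9]
finger_gap: 0.034
grip_force: 6.9
```

>>> drive_tool(series=[[0,0,0.01,0,0,0,0.2],[0,0,0.01,0,0,0,0.2]])

```text
clock: 5.1
tcp_pos: [0.5125, -0.0733, 0.1725]
ee_rot: [-0.557, -3.092, -0.001]
ft_force: [-6.4, 1.4, 27.4]
finger_gap: 0.0342
grip_force: 13.4
```

```bash
python3 g.py .4635 -.149 .2155 69
```

```text
t 5.1 tcp [ 0.5125 -0.0733  0.1725] j7 1.42 shift [ 0.195 -0.881 -0.43 ] turn [ 0.001 -0.     0.013]
```

>>> drive_tool(series=[[0,0,-0.5,0,0,0.013,-0.3],[0.05,-0.2,-0.8,0,0,0.013,-0.3],[0.12,-0.6,-0.8,0,0,0.013,-0.3],[0.195,-0.88,-0.8,0,0,0.013,-0.3],[0.195,-0.88,-0.6,0,0,0.013,-0.3],[0.195,-0.88,-0.45,0,0,0.013,-0.3],[0.195,-0.88,-0.45,0,0,0.013,-0.3]])

```text
clock: 5.8
tcp_pos: [0.4625, -0.1488, 0.2143]
ee_rot: [-0.573, -3.086, -0.0]
ft_force: [0.3, 0.0, 0.0]
finger_gap: 0.056
grip_force: 0.0
```

>>> drive_tool(series=[[0,0,0,0,0,0,0.6],[0,0,0,0,0,0,0.6],[0,0,0,0,0,0,0.6],[0,0,0,0,0,0,0.6],[0,0,0,0,0,0,0.6]])

```text
clock: 6.3
tcp_pos: [0.4639, -0.1489, 0.2163]
ee_rot: [0.572, 3.088, -0.0]
ft_force: [0.0, 0.6, 4.7]
finger_gap: 0.0323
grip_force: 25.2
```

>>> drive_tool(series=[[0,0,-0.3,0,0,0,0.6],[0,0,-0.7,0,0,0,0.6],[0,0,-0.7,0,0,0,0.6]])

```text
clock: 6.6
tcp_pos: [0.465, -0.1495, 0.2896]
ee_rot: [0.572, 3.082, -0.0]
ft_force: [0.0, -0.9, -1.3]
finger_gap: 0.0319
grip_force: 25.1
```

```bash
cat > v.py <<'E'
# overlay a held can: expected axis under TCP, top at given overlap
import sys
from h import *
ov=float(sys.argv[1]);n=sys.argv[2]
s_=manip.get_state();p=np.array(s_['tcp_pos']);print(s_['clock'],p)
zt=p[2]-.1725+ov
ims=[]
for c in ('top','scene'):
    m=Cam(c);q=m.proj([p[0],p[1],zt-.03])[0].astype(int)
    m.crop(q[0]-24,q[1]-27,48,54,8,'pics/_.png',[circ(p,.0168,zt),circ(p,.0157,zt-.051)]);ims.append(cv2.imread('pics/_.png'))
cv2.imwrite(n,np.hstack(ims))
E
python3 v.py .008 pics/held1.png
```

```text
6.6 [ 0.4650381  -0.14945354  0.2896327 ]
```

View pics/held1.png

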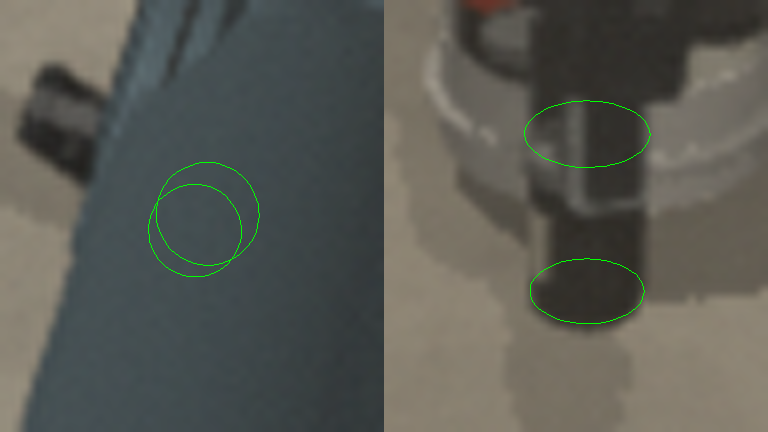

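```bash
python3 g.py .5804 -.0194 .28 69
```

```text
t 6.7 tcp [ 0.4636 -0.1488  0.2864] j7 1.54 shift [-0.627  1.626  0.065] turn [0.001 0.002 0.   ]
```

>>> drive_tool(series=[[-0.2,0.4,0,0,0,0,0.6],[-0.35,0.8,0,0,0,0,0.6]])

```text
clock: 6.9
tcp_pos: [0.5248, -0.087, 0.2847]
ee_rot: [-0.578, -3.086, 0.001]
ft_force: [1.1, 0.5, -0.5]
finger_gap: 0.0319
grip_force: 25.1
```

>>> drive_tool(series=[[-0.14,0.4,0.03,0,0,0,0.6],[-0.277,0.826,0.065,0,0,0,0.6],[-0.277,0.826,0.065,0,0,0,0.6],[-0.277,0.826,0.065,0,0,0,0.6],[-0.277,0.826,0.065,0,0,0,0.6]])

```text
clock: 7.4
tcp_pos: [0.5792, -0.0208, 0.2781]
ee_rot: [-0.575, -3.086, 0.002]
ft_force: [-0.4, -0.1, 0.4]
finger_gap: 0.0315
grip_force: 25.1
```

```bash
python3 g.py .5804 -.0194 .28 69;python3 v.py .0072 pics/held2.png
```

```text
t 7.4 tcp [ 0.5792 -0.0208  0.2781] j7 1.27 shift [-0.006  0.017 -0.019] turn [-0.002 -0.003 -0.002]
7.4 [ 0.57916596 -0.02080246  0.278105  ]
```

View pics/held2.png

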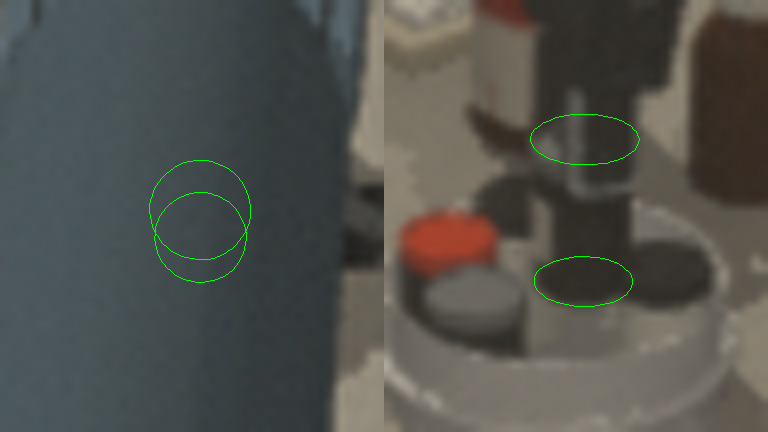

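>>> drive_tool(series=[[-0.006,0.017,0.05,0,0,0,0.6],[-0.006,0.017,0.12,0,0,0,0.6],[-0.006,0.017,0.2,0,0,0,0.6],[-0.006,0.017,0.2,0,0,0,0.6]])

```text
clock: 7.9
tcp_pos: [0.5807, -0.0182, 0.2577]
ee_rot: [-0.572, -3.086, 0.001]
ft_force: [-0.5, -1.0, -0.5]
finger_gap: 0.0321
grip_force: 25.1
```

>>> drive_tool(series=[[0,0,0.1,0,0,0,0.6],[0,0,0.2,0,0,0,0.6],[0,0,0.3,0,0,0,0.6],[0,0,0.36,0,0,0,0.6],[0,0,0.36,0,0,0,0.6]])

```text
clock: 8.4
tcp_pos: [0.5809, -0.0181, 0.222]
ee_rot: [-0.572, -3.087, 0.001]
ft_force: [-0.4, 0.0, -0.6]
finger_gap: 0.0318
grip_force: 25.1
```

>>> drive_tool(series=[[0,0,0.02,0,0,0,0.6],[0,0,0.02,0,0,0,0.6]])

```text
clock: 8.6
tcp_pos: [0.5815, -0.0182, 0.2213]
ee_rot: [0.573, 3.089, 0.0]
ft_force: [0.5, -0.7, -0.4]
finger_gap: 0.0319
grip_force: 25.1
```

>>> drive_tool(series=[[0,0,0.01,0,0,0,0.6],[0,0,0.02,0,0,0,0.6],[0,0,0.02,0,0,0,0.6]])

```text
clock: 8.9
tcp_pos: [0.5814, -0.0181, 0.2192]
ee_rot: [0.573, 3.089, 0.0]
ft_force: [-0.8, -0.2, 0.1]
finger_gap: 0.0321
grip_force: 25.1
```

>>> drive_tool(series=[[0,0,0,0,0,0,-0.1],[0,0,0,0,0,0,-0.1],[0,0,0,0,0,0,-0.1]])

```text
clock: 9.2
tcp_pos: [0.5815, -0.0182, 0.2193]
ee_rot: [0.573, 3.089, 0.0]
ft_force: [0.1, 0.4, 1.1]
finger_gap: 0.047
grip_force: 0.0
```

>>> drive_tool(series=[[0,0,-0.2,0,0,0,-0.1],[0,0,-0.7,0,0,0,-0.1],[0,0,-0.7,0,0,0,-0.3]])

```text
clock: 9.5
tcp_pos: [0.5839, -0.0185, 0.2948]
ee_rot: [0.572, 3.079, 0.003]
ft_force: [1.6, 0.1, -0.4]
finger_gap: 0.0553
grip_force: 0.0
```

```bash
python3 g.py .4365 -.259 .2155 9
```

```text
t 9.5 tcp [ 0.5839 -0.0185  0.2948] j7 1.27 shift [ 0.52  -2.777  0.777] turn [0.011 0.008 1.332]
```

>>> drive_tool(series=[[0.1,-0.47,0,0,0,0,-0.3],[0.2,-0.95,0,0,0,0,-0.3]])

```text
clock: 9.7
tcp_pos: [0.5288, -0.0993, 0.2896]
ee_rot: [0.567, 3.088, 0.001]
ft_force: [0.5, -1.5, 0.3]
finger_gap: 0.0554
grip_force: 0.0
```

>>> drive_tool(series=[[0.1,-0.47,0,0,0,0,-0.3],[0.2,-0.95,0,0,0,0,-0.3]])

```text
clock: 9.9
tcp_pos: [0.4749, -0.1824, 0.2893]
ee_rot: [0.572, 3.088, -0.0]
ft_force: [1.0, -1.2, 0.0]
finger_gap: 0.0551
grip_force: 0.0
```

>>> drive_tool(series=[[0.06,-0.4,0.1,0,0,0.19,-0.3],[0.12,-0.87,0.2,0,0,0.38,-0.3],[0.12,-0.87,0.2,0,0,0.57,-0.3],[0.12,-0.87,0.2,0,0,0.76,-0.3],[0.12,-0.87,0.2,0,0,0.95,-0.3],[0.12,-0.87,0.2,0,0,1.0,-0.3]])

```text
clock: 10.5
tcp_pos: [0.4336, -0.2582, 0.2691]
ee_rot: [1.718, 2.63, -0.0]
ft_force: [0.1, -0.3, -0.3]
finger_gap: 0.0556
grip_force: 0.0
```

>>> drive_tool(series=[[0,0,0.1,0,0,0.19,-0.3],[0,0,0.2,0,0,0.33,-0.3],[0,0,0.2,0,0,0.33,-0.3]])

```text
clock: 10.8
tcp_pos: [0.4333, -0.2577, 0.2482]
ee_rot: [-2.037, -2.39, 0.001]
ft_force: [-0.9, 0.5, 0.2]
finger_gap: 0.0555
grip_force: 0.0
```

```bash
python3 g.py .4365 -.259 .2155 9
```

```text
t 10.8 tcp [ 0.4333 -0.2577  0.2482] j7 0.97 shift [-0.019  0.03   0.327] turn [-0.002 -0.001  0.002]
```

>>> drive_tool(series=[[-0.019,0.03,0.1,0,0,0,-0.3],[-0.019,0.03,0.327,0,0,0,-0.3],[-0.019,0.03,0.327,0,0,0,-0.3],[-0.019,0.03,0.327,0,0,0,-0.3]])

```text
clock: 11.2
tcp_pos: [0.4368, -0.2597, 0.2165]
ee_rot: [-2.036, -2.392, 0.0]
ft_force: [0.0, -0.4, 0.7]
finger_gap: 0.0555
grip_force: 0.0
```

>>> drive_tool(series=[[0,0,0,0,0,0,0.6],[0,0,0,0,0,0,0.6],[0,0,0,0,0,0,0.6],[0,0,0,0,0,0,0.6],[0,0,0,0,0,0,0.6]])

```text
clock: 11.7
tcp_pos: [0.4371, -0.2599, 0.2174]
ee_rot: [2.036, 2.39, 0.001]
ft_force: [-0.7, 0.1, 6.8]
finger_gap: 0.0323
grip_force: 24.6
```

>>> drive_tool(series=[[0,0,-0.3,0,0,0,0.6],[0,0,-0.7,0,0,0,0.6],[0,0,-0.7,0,0,0,0.6],[0,0,-0.7,0,0,0,0.6]])

```text
clock: 12.1
tcp_pos: [0.4371, -0.2594, 0.2873]
ee_rot: [2.036, 2.39, 0.002]
ft_force: [-0.5, 0.7, -1.8]
finger_gap: 0.0319
grip_force: 25.1
```

```bash
cat > w.py <<'E'
import sys
from h import *
x,y,n=float(sys.argv[1]),float(sys.argv[2]),sys.argv[3]
t=Cam('top');t.crop(275,210,50,55,8,'pics/_.png',[circ((x,y),.0168,.053),circ((.5925,.0145),.057,.044)]);a=cv2.imread('pics/_.png')
s=Cam('scene');s.crop(283,230,52,55,8,'pics/_.png');cv2.imwrite(n,np.hstack([a[:440],cv2.imread('pics/_.png')]))
E
python3 w.py .6281 .0201 pics/tin2.png;python3 g.py .6281 .0201 .285 9
```

```text
t 12.2 tcp [ 0.4365 -0.259   0.2859] j7 0.93 shift [2.451 2.336 0.009] turn [-0.001 -0.001  0.004]
```

View pics/tin2.png

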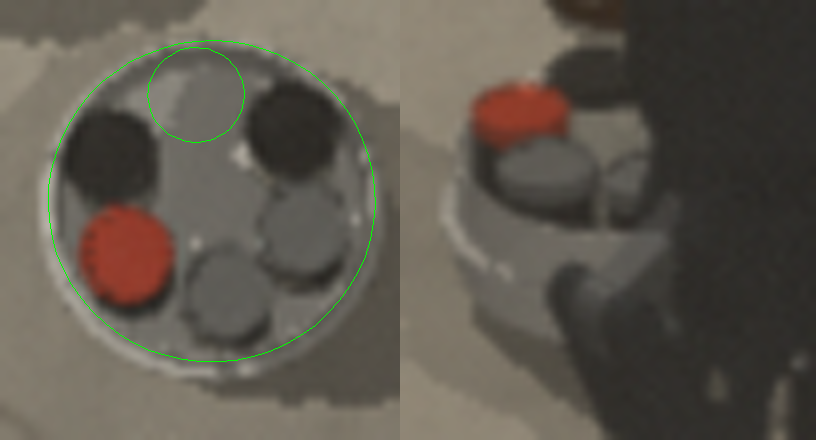

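>>> drive_tool(series=[[0.3,0.3,0,0,0,0,0.6],[0.6,0.57,0,0,0,0,0.6],[0.81,0.78,0,0,0,0,0.6]])

```text
clock: 12.5
tcp_pos: [0.5016, -0.1646, 0.2852]
ee_rot: [-2.034, -2.391, 0.0]
ft_force: [0.6, -0.4, -0.4]
finger_gap: 0.032
grip_force: 25.1
```

>>> drive_tool(series=[[0.3,0.3,0,0,0,0,0.6],[0.6,0.57,0,0,0,0,0.6],[0.82,0.78,0,0,0,0,0.6]])

```text
clock: 12.8
tcp_pos: [0.5656, -0.0709, 0.285]
ee_rot: [-2.033, -2.392, 0.001]
ft_force: [0.1, 0.2, -0.2]
finger_gap: 0.032
grip_force: 25.1
```

>>> drive_tool(series=[[0.3,0.3,0,0,0,0,0.6],[0.6,0.57,0,0,0,0,0.6],[0.82,0.776,0,0,0,0,0.6],[0.82,0.776,0,0,0,0,0.6],[0.82,0.776,0,0,0,0,0.6]])

```text
clock: 13.3
tcp_pos: [0.628, 0.0199, 0.2849]
ee_rot: [-2.035, -2.391, 0.003]
ft_force: [-0.3, -1.4, -1.0]
finger_gap: 0.0315
grip_force: 25.1
```

```bash
python3 g.py .628 .020 .258 9
```

```text
t 13.3 tcp [0.628  0.0199 0.2849] j7 0.37 shift [0.001 0.001 0.269] turn [-0.003  0.     0.005]
```

>>> drive_tool(series=[[0,0,0.08,0,0,0,0.6],[0,0,0.17,0,0,0,0.6],[0,0,0.26,0,0,0,0.6],[0,0,0.26,0,0,0,0.6]])

```text
clock: 13.7
tcp_pos: [0.6275, 0.0189, 0.2586]
ee_rot: [-2.037, -2.389, 0.004]
ft_force: [-0.3, 0.1, -0.8]
finger_gap: 0.0322
grip_force: 25.1
```

```bash
python3 g.py .628 .020 .220 9
```

```text
t 13.7 tcp [0.6275 0.0189 0.2586] j7 0.38 shift [0.01  0.008 0.386] turn [-0.004 -0.     0.002]
```

>>> drive_tool(series=[[0,0,0.1,0,0,0,0.6],[0,0,0.2,0,0,0,0.6],[0,0,0.3,0,0,0,0.6],[0,0,0.36,0,0,0,0.6],[0,0,0.36,0,0,0,0.6]])

```text
clock: 14.2
tcp_pos: [0.6281, 0.0195, 0.2232]
ee_rot: [-2.037, -2.39, 0.002]
ft_force: [-0.6, -0.4, -0.5]
finger_gap: 0.0316
grip_force: 25.1
```

>>> drive_tool(series=[[0,0,0.02,0,0,0,0.6],[0,0,0.02,0,0,0,0.6]])

```text
clock: 14.4
tcp_pos: [0.6286, 0.0195, 0.2226]
ee_rot: [2.037, 2.391, 0.0]
ft_force: [0.2, 0.1, 0.1]
finger_gap: 0.0319
grip_force: 25.1
```

>>> drive_tool(series=[[0,0,0.01,0,0,0,0.6],[0,0,0.025,0,0,0,0.6],[0,0,0.025,0,0,0,0.6]])

```text
clock: 14.7
tcp_pos: [0.6285, 0.0195, 0.2199]
ee_rot: [-2.037, -2.391, 0.0]
ft_force: [0.1, -0.3, -0.5]
finger_gap: 0.0317
grip_force: 25.1
```

>>> drive_tool(series=[[0,0,0,0,0,0,-0.1],[0,0,0,0,0,0,-0.1],[0,0,0,0,0,0,-0.1]])

```text
clock: 15.0
tcp_pos: [0.6286, 0.0195, 0.2201]
ee_rot: [2.037, 2.391, 0.0]
ft_force: [-0.2, -0.2, 0.6]
finger_gap: 0.0468
grip_force: 0.0
```

>>> drive_tool(series=[[0,0,-0.2,0,0,0,-0.1],[0,0,-0.7,0,0,0,-0.1],[0,0,-0.7,0,0,0,-0.3]])

```text
clock: 15.3
tcp_pos: [0.6311, 0.0188, 0.296]
ee_rot: [2.033, 2.385, 0.011]
ft_force: [0.7, -0.5, 0.3]
finger_gap: 0.0551
grip_force: 0.0
```

```bash
python3 g.py .5975 -.34 .2155 9
```

```text
t 15.3 tcp [0.6311 0.0188 0.296 ] j7 0.36 shift [-3.488 -0.908  0.8  ] turn [0.013 0.002 0.002]
```

>>> drive_tool(series=[[-0.43,-0.11,0,0,0,0,-0.3],[-0.87,-0.22,0,0,0,0,-0.3]])

```text
clock: 15.5
tcp_pos: [0.621, -0.069, 0.2903]
ee_rot: [2.032, 2.395, 0.003]
ft_force: [0.7, 0.6, 0.7]
finger_gap: 0.0553
grip_force: 0.0
```

>>> drive_tool(series=[[-0.43,-0.11,0,0,0,0,-0.3],[-0.87,-0.22,0,0,0,0,-0.3]])

```text
clock: 15.7
tcp_pos: [0.6125, -0.1608, 0.2901]
ee_rot: [2.037, 2.392, 0.001]
ft_force: [0.3, 0.3, 0.0]
finger_gap: 0.0557
grip_force: 0.0
```

>>> drive_tool(series=[[-0.43,-0.11,0,0,0,0,-0.3],[-0.87,-0.22,0,0,0,0,-0.3]])

```text
clock: 15.9
tcp_pos: [0.6045, -0.2503, 0.29]
ee_rot: [2.037, 2.391, 0.001]
ft_force: [0.6, -0.4, 0.1]
finger_gap: 0.0553
grip_force: 0.0
```

>>> drive_tool(series=[[-0.43,-0.11,0.1,0,0,0,-0.3],[-0.87,-0.22,0.3,0,0,0,-0.3],[-0.87,-0.22,0.4,0,0,0,-0.3],[-0.87,-0.22,0.4,0,0,0,-0.3],[-0.87,-0.22,0.4,0,0,0,-0.3]])

```text
clock: 16.4
tcp_pos: [0.5975, -0.3367, 0.2498]
ee_rot: [-2.035, -2.392, -0.002]
ft_force: [0.0, 0.7, 0.2]
finger_gap: 0.0556
grip_force: 0.0
```

```bash
python3 g.py .5975 -.34 .2165 9
```

```text
t 16.4 tcp [ 0.5975 -0.3367  0.2498] j7 0.91 shift [-0.033 -0.005  0.333] turn [ 0.    -0.002  0.005]
```

>>> drive_tool(series=[[-0.033,-0.005,0.1,0,0,0,-0.3],[-0.033,-0.005,0.33,0,0,0,-0.3],[-0.033,-0.005,0.33,0,0,0,-0.3],[-0.033,-0.005,0.33,0,0,0,-0.3]])

```text
clock: 16.8
tcp_pos: [0.5973, -0.3406, 0.217]
ee_rot: [-2.036, -2.392, -0.0]
ft_force: [-0.5, 0.0, -0.0]
finger_gap: 0.0556
grip_force: 0.0
```

>>> drive_tool(series=[[0,0,0,0,0,0,0.6],[0,0,0,0,0,0,0.6],[0,0,0,0,0,0,0.6],[0,0,0,0,0,0,0.6],[0,0,0,0,0,0,0.6]])

```text
clock: 17.3
tcp_pos: [0.5975, -0.3417, 0.2183]
ee_rot: [2.036, 2.39, 0.001]
ft_force: [-0.9, 1.3, 5.3]
finger_gap: 0.032
grip_force: 24.9
```

>>> drive_tool(series=[[0,0,-0.3,0,0,0,0.6],[0,0,-0.7,0,0,0,0.6],[0,0,-0.7,0,0,0,0.6],[0,0,-0.7,0,0,0,0.6]])

```text
clock: 17.7
tcp_pos: [0.5972, -0.3416, 0.288]
ee_rot: [2.036, 2.39, 0.001]
ft_force: [-0.3, -0.4, -1.2]
finger_gap: 0.0319
grip_force: 25.0
```

```bash
python3 w.py .5925 .0145 pics/tin3.png;python3 g.py .5925 .0145 .285 9
```

```text
t 17.8 tcp [ 0.5965 -0.3409  0.2859] j7 0.9 shift [3.516 0.525 0.013] turn [-0.002 -0.002  0.003]
```

View pics/tin3.png

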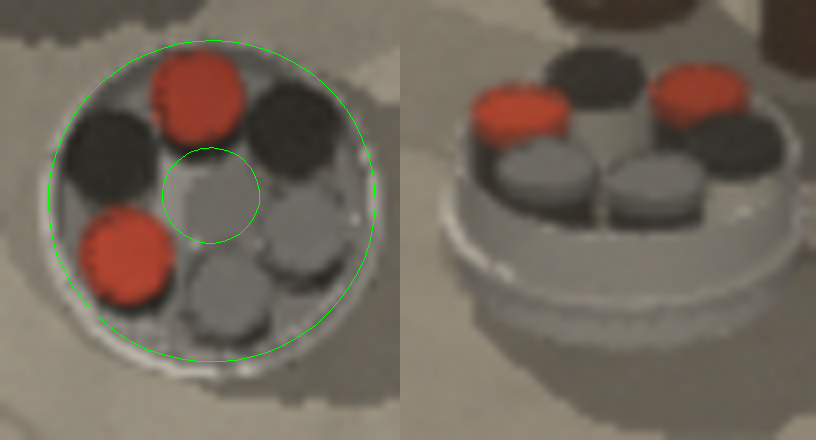

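>>> drive_tool(series=[[0.44,0.065,0,0,0,0,0.6],[0.88,0.13,0,0,0,0,0.6]])

```text
clock: 18.0
tcp_pos: [0.5946, -0.2526, 0.2854]
ee_rot: [-2.04, -2.387, 0.002]
ft_force: [1.8, 1.3, -0.6]
finger_gap: 0.0319
grip_force: 25.0
```

>>> drive_tool(series=[[0.44,0.065,0,0,0,0,0.6],[0.88,0.13,0,0,0,0,0.6]])

```text
clock: 18.2
tcp_pos: [0.5939, -0.1615, 0.2855]
ee_rot: [-2.036, -2.389, 0.002]
ft_force: [0.6, 0.6, -0.4]
finger_gap: 0.0317
grip_force: 25.0
```

>>> drive_tool(series=[[0.44,0.065,0,0,0,0,0.6],[0.88,0.13,0,0,0,0,0.6]])

```text
clock: 18.4
tcp_pos: [0.5927, -0.0726, 0.2856]
ee_rot: [-2.036, -2.39, 0.002]
ft_force: [0.4, -0.7, 0.0]
finger_gap: 0.032
grip_force: 25.0
```

>>> drive_tool(series=[[0.44,0.065,0,0,0,0,0.6],[0.88,0.15,0,0,0,0,0.6],[0.88,0.15,0,0,0,0,0.6],[0.88,0.15,0,0,0,0,0.6],[0.88,0.15,0,0,0,0,0.6]])

```text
clock: 18.9
tcp_pos: [0.5939, 0.0134, 0.2863]
ee_rot: [-2.039, -2.39, 0.003]
ft_force: [0.5, -0.2, 0.0]
finger_gap: 0.0317
grip_force: 25.0
```

```bash
python3 g.py .5942 .0147 .259 9
```

```text
t 18.9 tcp [0.5939 0.0134 0.2863] j7 0.38 shift [0.013 0.005 0.273] turn [-0.002  0.001  0.001]
```

>>> drive_tool(series=[[0.013,0.005,0.08,0,0,0,0.6],[0.013,0.005,0.15,0,0,0,0.6],[0.013,0.005,0.22,0,0,0,0.6],[0.013,0.005,0.27,0,0,0,0.6],[0.013,0.005,0.27,0,0,0,0.6]])

```text
clock: 19.4
tcp_pos: [0.5942, 0.0158, 0.2589]
ee_rot: [-2.037, -2.39, 0.002]
ft_force: [-0.6, -0.0, -0.4]
finger_gap: 0.0314
grip_force: 25.0
```

>>> drive_tool(series=[[-0.01,0,0.08,0,0,0,0.6],[-0.01,0,0.16,0,0,0,0.6],[-0.01,0,0.24,0,0,0,0.6],[-0.01,0,0.29,0,0,0,0.6],[-0.01,0,0.29,0,0,0,0.6]])

```text
clock: 19.9
tcp_pos: [0.5944, 0.0151, 0.23]
ee_rot: [-2.037, -2.391, 0.002]
ft_force: [-0.8, -0.4, -0.2]
finger_gap: 0.0317
grip_force: 25.0
```

```bash
python3 g.py .5942 .0147 .228 9
```

```text
t 19.9 tcp [0.5944 0.0151 0.23  ] j7 0.41 shift [-0.004 -0.003  0.02 ] turn [-0.002 -0.     0.003]
```

>>> drive_tool(series=[[0,0,0.01,0,0,0,0.6],[0,0,0.018,0,0,0,0.6],[0,0,0.018,0,0,0,0.6]])

```text
clock: 20.2
tcp_pos: [0.5949, 0.0151, 0.2294]
ee_rot: [2.037, 2.391, 0.0]
ft_force: [-0.6, 0.3, 0.2]
finger_gap: 0.0321
grip_force: 25.0
```

>>> drive_tool(series=[[0,0,0,0,0,0,-0.1],[0,0,0,0,0,0,-0.1],[0,0,0,0,0,0,-0.1],[0,0,0,0,0,0,-0.1]])

```text
clock: 20.6
tcp_pos: [0.5948, 0.0151, 0.2293]
ee_rot: [2.037, 2.391, 0.0]
ft_force: [-0.5, 0.4, -0.1]
finger_gap: 0.0469
grip_force: 0.0
```

>>> drive_tool(series=[[0,0,-0.2,0,0,0,-0.1],[0,0,-0.5,0,0,0,-0.1],[0,0,-0.9,0,0,0,-0.1],[0,0,-0.9,0,0,0,-0.1]])

```text
clock: 21.0
tcp_pos: [0.5969, 0.0145, 0.3242]
ee_rot: [2.034, 2.386, 0.01]
ft_force: [0.8, -0.5, 0.1]
finger_gap: 0.0467
grip_force: 0.0
```

```bash
python3 g.py .499 .285 .32 9
```

```text
t 21.0 tcp [0.5969 0.0145 0.3242] j7 0.36 shift [ 2.826 -0.538  0.035] turn [0.011 0.001 0.002]
```

>>> drive_tool(series=[[0.47,-0.09,0,0,0,0,-0.1],[0.94,-0.18,0,0,0,0,-0.1]])

```text
clock: 21.2
tcp_pos: [0.562, 0.1046, 0.3194]
ee_rot: [2.041, 2.387, 0.001]
ft_force: [-0.0, 1.6, -0.4]
finger_gap: 0.0471
grip_force: 0.0
```

>>> drive_tool(series=[[0.47,-0.09,0,0,0,0,-0.1],[0.94,-0.18,0,0,0,0,-0.1]])

```text
clock: 21.4
tcp_pos: [0.5284, 0.1965, 0.3189]
ee_rot: [-2.038, -2.391, -0.0]
ft_force: [1.0, 1.4, -0.6]
finger_gap: 0.047
grip_force: 0.0
```

>>> drive_tool(series=[[0.47,-0.09,0,0,0,0,-0.1],[0.94,-0.18,0,0,0,0,-0.1],[0.94,-0.18,0,0,0,0,-0.1]])

```text
clock: 21.7
tcp_pos: [0.4931, 0.293, 0.3183]
ee_rot: [-2.02, -2.4, -0.002]
ft_force: [-0.5, 0.2, 0.5]
finger_gap: 0.047
grip_force: 0.0
```

Run:
```python
from h import *
t=Cam('top')
t.crop(278,212,46,50,8,'pics/_.png',[circ((.5925,.0145),.057,.044)]);a=cv2.imread('pics/_.png')
t.im=cv2.imread('pics/top0.png')
g=cv2.cvtColor(t.im,cv2.COLOR_BGR2GRAY)
roi=g[250:285,188:220].astype(float);
m=(roi<70);ys,xs=np.nonzero(m);print('dark knob px',m.sum(),xs.mean()+188,ys.mean()+250)
k=(xs.mean()+188,ys.mean()+250);print('knob',t.plane(k,.058).round(4))
b=((g>150).astype(np.uint8)*255);n,l,st,ce=cv2.connectedComponentsWithStats(b)
i=l[258,195];print('lid bright',st[i],ce[i])
cs,_=cv2.findContours((l==i).astype(np.uint8),cv2.RETR_EXTERNAL,cv2.CHAIN_APPROX_NONE);e=cv2.fitEllipse(cv2.convexHull(max(cs,key=len)));print(e,t.plane(e[0],.039).round(4))
c=t.plane(e[0],.039)[0]
t.crop(180,240,46,50,8,'pics/_.png',[circ(c,.0615,.039),circ(t.plane(k,.06)[0],.0125,.06)])
cv2.imwrite('pics/lid1.png',np.hstack([a,cv2.imread('pics/_.png')]))
```

```text
dark knob px 43 201.34883720930233 264.4418604651163
knob [[0.5041 0.2872 0.058 ]]
lid bright [ 181  244   43   43 1256] [201.52308917 265.19506369]
((201.8429718017578, 265.18389892578125), (41.45977783203125, 43.05912780761719), 43.87241744995117) [[0.5045 0.2896 0.039 ]]
```

View pics/lid1.png

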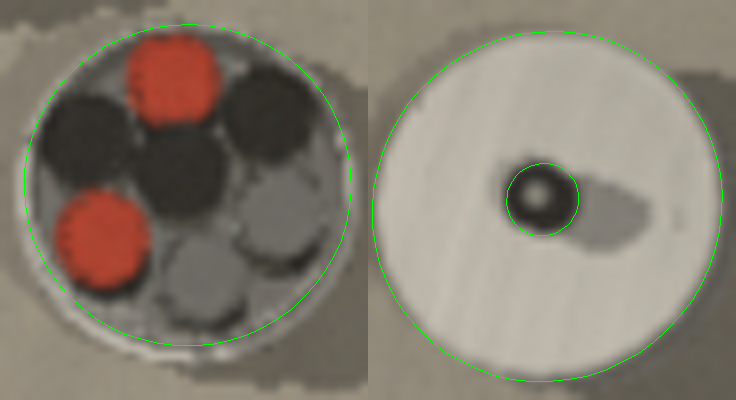

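Run:
```python
from h import *
s=Cam('scene');d=np.array([-.0042,-.0063])
s.crop(283,230,55,50,12,'pics/s3.png',[circ(np.array([.594,.0165])+d,.0168,.053)])
```

```text
(no output)
```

View pics/s3.png

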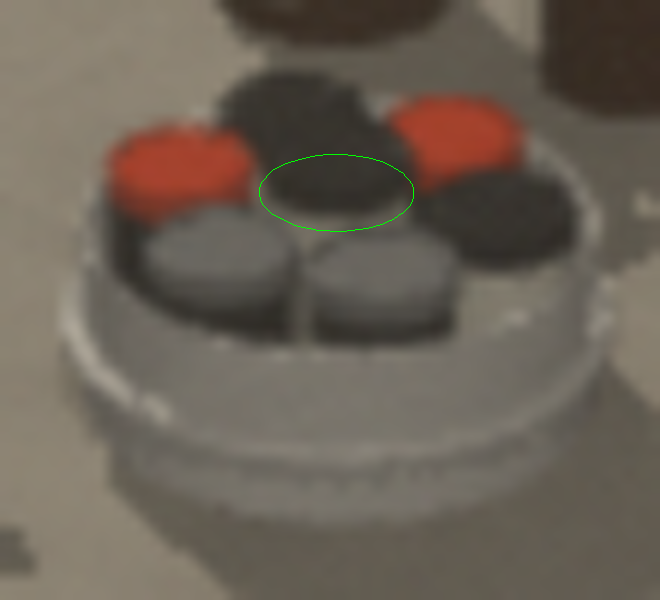

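```bash
python3 g.py .5948 .0151 .25 9
```

```text
t 21.8 tcp [0.4959 0.2862 0.3187] j7 -0.15 shift [-2.836  0.536  0.687] turn [-0.001  0.     0.007]
```

>>> drive_tool(series=[[-0.47,0.09,0,0,0,0,0],[-0.94,0.18,0,0,0,0,0]])

```text
clock: 22.0
tcp_pos: [0.5298, 0.1935, 0.319]
ee_rot: [2.035, 2.393, -0.0]
ft_force: [1.4, -1.1, 0.4]
finger_gap: 0.0428
grip_force: 0.0
```

>>> drive_tool(series=[[-0.47,0.09,0,0,0,0,0],[-0.94,0.18,0,0,0,0,0]])

```text
clock: 22.2
tcp_pos: [0.5626, 0.1011, 0.3192]
ee_rot: [2.04, 2.388, -0.001]
ft_force: [1.0, 0.9, 0.7]
finger_gap: 0.0426
grip_force: 0.0
```

>>> drive_tool(series=[[-0.47,0.09,0.1,0,0,0,0],[-0.95,0.18,0.3,0,0,0.005,0],[-0.95,0.18,0.68,0,0,0.005,0],[-0.95,0.18,0.68,0,0,0.005,0],[-0.95,0.18,0.68,0,0,0.005,0]])

```text
clock: 22.7
tcp_pos: [0.5946, 0.0131, 0.251]
ee_rot: [-2.043, -2.385, 0.002]
ft_force: [1.7, -0.5, -0.2]
finger_gap: 0.0428
grip_force: 0.0
```

```bash
python3 g.py .5948 .0151 .2295 9
```

```text
t 22.7 tcp [0.5946 0.0131 0.251 ] j7 0.4 shift [0.02  0.006 0.215] turn [-0.002  0.    -0.004]
```

>>> drive_tool(series=[[0.015,0,0.1,0,0,0,0],[0.015,0,0.21,0,0,0,0],[0.015,0,0.21,0,0,0,0],[0.015,0,0.21,0,0,0,0]])

```text
clock: 23.1
tcp_pos: [0.5947, 0.016, 0.2303]
ee_rot: [-2.041, -2.388, 0.0]
ft_force: [0.0, -0.4, 1.1]
finger_gap: 0.0425
grip_force: 0.0
```

>>> drive_tool(series=[[0,0,0,0,0,0,0.6],[0,0,0,0,0,0,0.6],[0,0,0,0,0,0,0.6],[0,0,0,0,0,0,0.6]])

```text
clock: 23.5
tcp_pos: [0.5949, 0.0156, 0.2306]
ee_rot: [2.042, 2.387, 0.001]
ft_force: [-0.7, -0.4, 2.9]
finger_gap: 0.0306
grip_force: 24.8
```

```bash
python3 g.py .5936 .0129 .2295 9
```

```text
t 23.5 tcp [0.5949 0.0156 0.2306] j7 0.41 shift [-0.024 -0.017  0.011] turn [ 0.001 -0.    -0.002]
```

>>> drive_tool(series=[[0,0,-0.015,0,0,0,0.6],[-0.02,-0.015,-0.015,0,0,0,0.6],[-0.02,-0.015,-0.015,0,0,0,0.6]])

```text
clock: 23.8
tcp_pos: [0.5933, 0.0129, 0.2316]
ee_rot: [2.043, 2.387, -0.001]
ft_force: [-0.0, 0.3, -0.7]
finger_gap: 0.0174
grip_force: 0.0
```

>>> drive_tool(series=[[0,0,0.02,0,0,0,0.6],[0,0,0.03,0,0,0,0.6],[0,0,0.03,0,0,0,0.6]])

```text
clock: 24.1
tcp_pos: [0.5934, 0.0134, 0.2284]
ee_rot: [-2.042, -2.387, 0.001]
ft_force: [-1.0, -0.4, -0.1]
finger_gap: 0.0173
grip_force: 0.0
```

>>> drive_tool(series=[[0,0,0.01,0,0,0,0.6],[0,0,0.015,0,0,0,0.6],[0,0,0.015,0,0,0,0.6]])

```text
clock: 24.4
tcp_pos: [0.5935, 0.0133, 0.2272]
ee_rot: [-2.042, -2.387, 0.0]
ft_force: [-1.0, 0.1, 1.3]
finger_gap: 0.017
grip_force: 0.7
```

>>> drive_tool(series=[[0,0,0.01,0,0,0,0.6],[0,0,0.01,0,0,0,0.6]])

```text
clock: 24.6
tcp_pos: [0.5934, 0.0131, 0.227]
ee_rot: [-2.042, -2.386, 0.0]
ft_force: [-4.2, 0.1, 10.3]
finger_gap: 0.017
grip_force: 5.1
```

>>> drive_tool(series=[[0,0,0.007,0,0,0,0.6],[0,0,0.007,0,0,0,0.6]])

```text
clock: 24.8
tcp_pos: [0.5935, 0.013, 0.2269]
ee_rot: [-2.042, -2.386, -0.0]
ft_force: [-5.3, -0.2, 16.0]
finger_gap: 0.0171
grip_force: 8.3
```

>>> drive_tool(series=[[0,0,-0.2,0,0,0,0.6],[0,0,-0.6,0,0,0,0],[0,0,-0.95,0,0,0,0],[0,0,-0.95,0,0,0,0]])

```text
clock: 25.2
tcp_pos: [0.5955, 0.0129, 0.3252]
ee_rot: [2.039, 2.382, 0.01]
ft_force: [0.3, 0.8, 0.2]
finger_gap: 0.0427
grip_force: 0.0
```

>>> drive_tool(series=[[0.47,-0.06,0,0,0,0,0],[0.94,-0.13,0,0,0,0,0]])

```text
clock: 25.4
tcp_pos: [0.5661, 0.1039, 0.3204]
ee_rot: [2.046, 2.383, 0.001]
ft_force: [0.8, 1.6, 0.2]
finger_gap: 0.0429
grip_force: 0.0
```

>>> drive_tool(series=[[0.47,-0.06,0,0,0,0,0],[0.94,-0.13,0,0,0,0,0]])

```text
clock: 25.6
tcp_pos: [0.5379, 0.1968, 0.32]
ee_rot: [-2.042, -2.387, 0.0]
ft_force: [0.1, 0.3, 0.3]
finger_gap: 0.0424
grip_force: 0.0
```

>>> drive_tool(series=[[0.47,-0.06,0,0,0,0,0],[0.94,-0.15,0,0,0,0,0],[0.94,-0.15,0,0,0,0,0],[0.94,-0.15,0,0,0,0,0]])

```text
clock: 26.0
tcp_pos: [0.5085, 0.287, 0.3197]
ee_rot: [-2.038, -2.391, 0.001]
ft_force: [0.5, -1.6, 0.2]
finger_gap: 0.0424
grip_force: 0.0
```

```bash
cat > chk.py <<'E'
from h import *
from scipy.optimize import least_squares
t=Cam('top');s=Cam('scene')
def find(m,g,p0,z,r):
    best=None
    for dx in np.arange(-8,8.1,1)*1e-3:
        for dy in np.arange(-8,8.1,1)*1e-3:
            c=p0+np.array([dx,dy])
            rings=[m.proj(circ(c,r*f,z)).astype(np.float32) for f in (.3,.6,.88,1.12)]
            v=[cv2.remap(g,q[None,:,0],q[None,:,1],cv2.INTER_LINEAR).mean() for q in rings]
            sc=v[3]-np.mean(v[:3])
            if best is None or sc>best[0]:best=(sc,c)
    return best
for n,p,chn in (('centre',(.5932,.0148),None),('red9',(.6267,.0194),'r'),('red129',(.5706,.0433),'r'),('b1',(.6058,.0494),None),('b2',(.6162,-.0151),None)):
    P=[]
    for m,d in ((t,(0,0)),(s,(-.0042,-.0063))):
        im=m.im.astype(np.float32);g=im.mean(2) if chn is None else 255-(im[:,:,2]-im[:,:,0])
        b=find(m,g,np.array(p)+d,.053,.0168);P.append(m.proj([*b[1],.053])[0])
    r=least_squares(lambda Q:np.r_[t.proj(Q)[0]-P[0],s.proj(Q)[0]-P[1]],[.59,.01,.05])
    print(n,r.x.round(4),'top@.053',t.plane(P[0],.053)[0,:2].round(4))
E
python3 chk.py; python3 g.py .5055 .288 .26 9
```

```text
centre [0.5879 0.0157 0.0476] top@.053 [0.5882 0.0148]
red9 [0.6278 0.0196 0.0512] top@.053 [0.6277 0.0194]
red129 [0.5723 0.0434 0.05  ] top@.053 [0.5716 0.0433]
b1 [0.6065 0.0502 0.0517] top@.053 [0.6058 0.0504]
b2 [ 0.6184 -0.0141  0.0431] top@.053 [ 0.6162 -0.0141]
t 26.1 tcp [0.5097 0.2843 0.3202] j7 -0.14 shift [ 0.044 -0.036  0.601] turn [-0.     0.001 -0.004]
```

>>> drive_tool(series=[[0.044,-0.036,0.2,0,0,0,0],[0.044,-0.036,0.6,0,0,0,0],[0.044,-0.036,0.9,0,0,0,0],[0.044,-0.036,0.9,0,0,0,0],[0.044,-0.036,0.9,0,0,0,0]])

```text
clock: 26.6
tcp_pos: [0.5059, 0.288, 0.2309]
ee_rot: [2.045, 2.384, -0.001]
ft_force: [0.6, -0.0, 0.7]
finger_gap: 0.0425
grip_force: 0.0
```

```bash
python3 g.py .5055 .288 .217 9
```

```text
t 26.6 tcp [0.5059 0.288  0.2309] j7 -0.09 shift [ 0.001 -0.004  0.139] turn [-0.     0.001 -0.005]
```

>>> drive_tool(series=[[0,0,0.08,0,0,0,0],[0,0,0.135,0,0,0,0],[0,0,0.135,0,0,0,0]])

```text
clock: 26.9
tcp_pos: [0.5051, 0.2894, 0.217]
ee_rot: [-2.042, -2.387, -0.0]
ft_force: [-0.4, 0.0, -0.4]
finger_gap: 0.043
grip_force: 0.0
```

>>> drive_tool(series=[[0,0,0,0,0,0,0.9],[0,0,0,0,0,0,0.9],[0,0,0,0,0,0,0.9],[0,0,0,0,0,0,0.9],[0,0,0,0,0,0,0.9]], grip_force=20)

```text
clock: 27.4
tcp_pos: [0.5053, 0.2895, 0.2175]
ee_rot: [2.042, 2.387, 0.001]
ft_force: [-0.8, -0.9, 6.1]
finger_gap: 0.0237
grip_force: 19.9
```

>>> drive_tool(series=[[0,0,0,0,0,0,0],[0,0,0,0,0,0,0],[0,0,0,0,0,0,0]])

```text
clock: 27.7
tcp_pos: [0.505, 0.2894, 0.2168]
ee_rot: [-2.042, -2.387, 0.0]
ft_force: [-0.4, -0.9, 0.2]
finger_gap: 0.0429
grip_force: 0.0
```

>>> drive_tool(series=[[0,0,0,0,0,0.18,0],[0,0,0,0,0,0.36,0],[0,0,0,0,0,0.54,0],[0,0,0,0,0,0.72,0],[0,0,0,0,0,0.9,0],[0,0,0,0,0,1.0,0]])

```text
clock: 28.3
tcp_pos: [0.505, 0.2896, 0.2168]
ee_rot: [2.803, 1.417, -0.0]
ft_force: [-0.4, -1.2, -0.9]
finger_gap: 0.0427
grip_force: 0.0
```

>>> drive_tool(series=[[0,0,0,0,0,0.18,0],[0,0,0,0,0,0.36,0],[0,0,0,0,0,0.54,0],[0,0,0,0,0,0.72,0],[0,0,0,0,0,0.9,0],[0,0,0,0,0,1.0,0],[0,0,0,0,0,1.0,0]])

```text
clock: 29.0
tcp_pos: [0.5049, 0.2896, 0.2167]
ee_rot: [3.131, 0.244, -0.0]
ft_force: [-0.5, 0.6, -0.9]
finger_gap: 0.0425
grip_force: 0.0
```

>>> drive_tool(series=[[0,0,0,0,0,0,0.9],[0,0,0,0,0,0,0.9],[0,0,0,0,0,0,0.9],[0,0,0,0,0,0,0.9],[0,0,0,0,0,0,0.9]], grip_force=40)

```text
clock: 29.5
tcp_pos: [0.5052, 0.2893, 0.2172]
ee_rot: [-3.132, -0.245, -0.0]
ft_force: [-0.6, -0.0, 3.1]
finger_gap: 0.0228
grip_force: 39.4
```

>>> drive_tool(series=[[0,0,-0.2,0,0,0,0.9],[0,0,-0.55,0,0,0,0.9],[0,0,-0.9,0,0,0,0.9],[0,0,-0.9,0,0,0,0.9],[0,0,-0.9,0,0,0,0.9]])

```text
clock: 30.0
tcp_pos: [0.505, 0.2896, 0.307]
ee_rot: [-3.131, -0.245, -0.001]
ft_force: [-1.1, -0.3, -2.1]
finger_gap: 0.0229
grip_force: 39.7
```

```bash
cat > rim.py <<'E'
# fit tin centre in top view: maximise brightness edge on can ring + rim model
from h import *
t=Cam('top');im=t.im
g=cv2.GaussianBlur(cv2.cvtColor(im,cv2.COLOR_BGR2GRAY),(0,0),.7).astype(np.float32)
best=[]
for x in np.arange(.586,.600,.0005):
    for y in np.arange(.008,.022,.0005):
        v=[]
        for r,z in ((.056,.044),(.0525,.044)):
            q=t.proj(circ((x,y),r,z)).astype(np.float32);v.append(cv2.remap(g,q[None,:,0],q[None,:,1],1).mean())
        best.append((v[0]-v[1],x,y))
best.sort(reverse=True);b=np.array(best[:15]);print(b[0],b[:,1:].mean(0),b[:,1:].std(0))
E
python3 rim.py; python3 g.py .594 .0142 .30
```

```text
[2.56659012e+01 5.93500000e-01 1.50000000e-02] [0.59333333 0.01513333] [0.00059628 0.00049889]
t 30.05 tcp [0.5046 0.2895 0.3061] j7 -1.41 shift [0.456 2.859 0.061] turn [0. 0. 0.]
```

>>> drive_tool(series=[[0.07,0.4,0,0,0,0,0.9],[0.155,0.85,0,0,0,0,0.9],[0.155,0.95,0,0,0,0,0.9]])

```text
clock: 30.35
tcp_pos: [0.5359, 0.192, 0.3062]
ee_rot: [3.129, 0.233, -0.0]
ft_force: [-0.3, -1.1, -1.3]
finger_gap: 0.0232
grip_force: 39.8
```

>>> drive_tool(series=[[0.07,0.4,0,0,0,0,0.9],[0.155,0.85,0,0,0,0,0.9],[0.155,0.95,0,0,0,0,0.9]])

```text
clock: 30.65
tcp_pos: [0.5657, 0.1006, 0.3064]
ee_rot: [3.129, 0.232, -0.0]
ft_force: [0.1, -0.0, -0.6]
finger_gap: 0.0227
grip_force: 39.8
```

>>> drive_tool(series=[[0.07,0.4,0,0,0,0,0.9],[0.155,0.8,0.05,0,0,0,0.9],[0.155,0.95,0.15,0,0,0,0.9],[0.155,0.96,0.2,0,0,0,0.9],[0.155,0.96,0.2,0,0,0,0.9],[0.155,0.96,0.2,0,0,0,0.9],[0.155,0.96,0.2,0,0,0,0.9]])

```text
clock: 31.35
tcp_pos: [0.5954, 0.0157, 0.2869]
ee_rot: [-3.131, -0.248, 0.0]
ft_force: [0.6, 0.3, -1.3]
finger_gap: 0.0228
grip_force: 39.9
```

```bash
python3 g.py .5945 .0145 .265
cat > lidchk.py <<'E'
# compare lid outline on scene image with the tin's, horizontal axis
from h import *
s=Cam('scene');p=np.array(manip.get_state()['tcp_pos']);print(p)
g=cv2.cvtColor(s.im,cv2.COLOR_BGR2GRAY);np.set_printoptions(linewidth=200)
for nm,z,r in (('lid',p[2]-.2172+.02,.0615),('tinwall',.030,.057),('bead',.019,.0615)):
    q=s.proj(circ((.5945,.0145),r,z));u0,u1=q[:,0].min(),q[:,0].max();v=q[q[:,0].argmin(),1],q[q[:,0].argmax(),1]
    print(nm,'pred L',u0.round(1),'R',u1.round(1),g[int(round(v[0])),int(u0)-5:int(u0)+7],g[int(round(v[1])),int(u1)-6:int(u1)+7])
E
python3 lidchk.py
```

```text
t 31.35 tcp [0.5954 0.0157 0.2869] j7 -0.92 shift [-0.01   0.011  0.219] turn [0. 0. 0.]
[0.59540636 0.0155002  0.28709467]
lid pred L 287.2 R 334.9 [135 133 132 131 132 125 107 103 125 152 164 172] [166 164 161 145 121 101  89  62  48  48  46  44  48]
tinwall pred L 289.4 R 332.5 [133 132 129 117 116 118 105 103  69  53  51  68] [ 75  78  97 100  94 101 104 100  98 119 124 127 124]
bead pred L 287.8 R 334.1 [133 132 131 130 129 124 153 148 110  98  99 101] [106 103  98  95 101 112 119 129 128 130 131 131 130]
```

>>> drive_tool(series=[[-0.01,0.011,0.1,0,0,0,0.9],[-0.01,0.011,0.2,0,0,0,0.9],[-0.01,0.011,0.21,0,0,0,0.9],[-0.01,0.011,0.21,0,0,0,0.9],[-0.01,0.011,0.21,0,0,0,0.9]])

```text
clock: 31.9
tcp_pos: [0.5946, 0.0127, 0.2661]
ee_rot: [3.132, 0.244, 0.0]
ft_force: [1.2, -0.2, -0.8]
finger_gap: 0.0227
grip_force: 39.9
```

>>> drive_tool(series=[[0,0,0.03,0,0,0,0.9],[0,0,0.05,0,0,0,0.9],[0,0,0.05,0,0,0,0.9]])

```text
clock: 32.2
tcp_pos: [0.5945, 0.0129, 0.2607]
ee_rot: [-3.132, -0.244, 0.001]
ft_force: [-0.4, 0.3, -2.2]
finger_gap: 0.023
grip_force: 39.9
```

>>> drive_tool(series=[[0,0,0.02,0,0,0,0.9],[0,0,0.02,0,0,0,0.9]])

```text
clock: 32.4
tcp_pos: [0.5945, 0.0129, 0.2588]
ee_rot: [-3.132, -0.244, 0.0]
ft_force: [0.7, -0.3, -1.9]
finger_gap: 0.0229
grip_force: 39.9
```

>>> drive_tool(series=[[0,0,0.03,0,0,0,0.9],[0,0,0.06,0,0,0,0.9],[0,0,0.06,0,0,0,0.9]])

```text
clock: 32.7
tcp_pos: [0.5943, 0.0129, 0.2525]
ee_rot: [-3.132, -0.244, 0.001]
ft_force: [-0.8, 0.1, -1.4]
finger_gap: 0.0227
grip_force: 39.9
```

>>> drive_tool(series=[[0,0,0.04,0,0,0,0.9],[0,0,0.08,0,0,0,0.9],[0,0,0.08,0,0,0,0.9]])

```text
clock: 33.0
tcp_pos: [0.5943, 0.0129, 0.2443]
ee_rot: [-3.132, -0.244, 0.002]
ft_force: [0.0, -0.2, -0.9]
finger_gap: 0.0227
grip_force: 39.9
```

>>> drive_tool(series=[[0,0,0.02,0,0,0,0.9],[0,0,0.04,0,0,0,0.9],[0,0,0.04,0,0,0,0.9]])

```text
clock: 33.3
tcp_pos: [0.5944, 0.0128, 0.2407]
ee_rot: [-3.132, -0.244, 0.001]
ft_force: [0.3, 0.1, -0.9]
finger_gap: 0.0232
grip_force: 39.9
```

Nearly home (expected 0.2392); continue to contact, then release and push lightly.

>>> drive_tool(series=[[0,0,0.01,0,0,0,0.9],[0,0,0.015,0,0,0,0.9],[0,0,0.015,0,0,0,0.9]])

```text
clock: 33.6
tcp_pos: [0.5946, 0.0128, 0.2395]
ee_rot: [3.132, 0.244, -0.0]
ft_force: [0.1, -0.2, -2.2]
finger_gap: 0.0231
grip_force: 39.9
```

>>> drive_tool(series=[[0,0,0.01,0,0,0,0.9],[0,0,0.01,0,0,0,0.9]])

```text
clock: 33.8
tcp_pos: [0.5946, 0.0127, 0.2391]
ee_rot: [-3.132, -0.244, -0.0]
ft_force: [-1.9, 0.2, 5.4]
finger_gap: 0.023
grip_force: 40.5
```

Contact at 0.2391 with 5 N: the lid is home. Release and withdraw.

>>> drive_tool(series=[[0,0,0,0,0,0,0],[0,0,0,0,0,0,0],[0,0,0,0,0,0,0],[0,0,0,0,0,0,0]])

```text
clock: 34.2
tcp_pos: [0.5946, 0.0128, 0.2385]
ee_rot: [3.132, 0.244, 0.0]
ft_force: [0.3, 1.0, -0.1]
finger_gap: 0.0428
grip_force: 0.0
```

>>> drive_tool(series=[[0,0,-0.2,0,0,0,0],[0,0,-0.5,0,0,0,0],[0,0,-0.95,0,0,0,0],[0,0,-0.95,0,0,0,0]])

```text
clock: 34.6
tcp_pos: [0.5965, 0.0118, 0.3387]
ee_rot: [3.131, 0.243, 0.014]
ft_force: [0.5, 0.1, 0.2]
finger_gap: 0.0427
grip_force: 0.0
```

>>> drive_tool(series=[[0,-0.45,0,0,0,0,0],[0,-0.9,0,0,0,0,0]])

```text
clock: 34.8
tcp_pos: [0.5805, 0.1014, 0.3337]
ee_rot: [3.133, 0.238, 0.002]
ft_force: [0.4, 1.2, -0.3]
finger_gap: 0.0429
grip_force: 0.0
```

>>> drive_tool(series=[[0,-0.45,0,0,0,0,0],[0,-0.9,0,0,0,0,0]])

```text
clock: 35.0
tcp_pos: [0.5661, 0.1924, 0.3331]
ee_rot: [-3.132, -0.244, 0.0]
ft_force: [1.1, -0.6, -0.1]
finger_gap: 0.043
grip_force: 0.0
```

>>> drive_tool(series=[[0,-0.45,0,0,0,0,0],[0,-0.9,0,0,0,0,0],[0,-0.9,0,0,0,0,0]])

```text
clock: 35.3
tcp_pos: [0.5506, 0.2879, 0.332]
ee_rot: [-3.127, -0.262, 0.003]
ft_force: [-0.5, 0.6, 0.3]
finger_gap: 0.0427
grip_force: 0.0
```

Run:
```python
from h import *
for n,z in (('top',.061),('scene',.061)):
    m=Cam(n)
    for l in ('lid','lid_knob','tin'):
        print(n,l,[(np.round(r['position'],4).tolist(),round(r['score'],2)) for r in manip.spot_in(n,l)][:2])
    if n=='top':
        g=cv2.cvtColor(m.im,cv2.COLOR_BGR2GRAY);b=(g>150).astype(np.uint8);k,lb,st,ce=cv2.connectedComponentsWithStats(b)
        u,v=m.proj([.58,.03,.061])[0].astype(int);i=lb[v,u];cs,_=cv2.findContours((lb==i).astype(np.uint8),0,1)
        e=cv2.fitEllipse(cv2.convexHull(max(cs,key=len)));print(st[i],e,m.plane(e[0],z).round(4))
print(manip.get_state()['clock'])
```

```text
top lid [([0.5901, 0.0124, 0.0578], 0.83)]
top lid_knob [([0.5866, 0.0144, 0.0633], 0.57)]
top tin []
[ 279  212   44   43 1329] ((300.4559020996094, 232.82052612304688), (42.469844818115234, 44.2432746887207), 58.42680358886719) [[0.5941 0.0155 0.061 ]]
scene lid [([0.5793, -0.0087, 0.0606], 0.59)]
scene lid_knob [([0.5798, -0.0169, 0.0635], 0.82)]
scene tin [([0.5585, -0.0299, 0.0114], 0.8)]
35.7
```

```bash
python3 -c "
from cell import manip
print(manip.job_done())"
```

```text
the job is handed in; nothing more can be done
None
```

The job is handed in at about 36 s of the 69 s allowed: all seven cans are in the tin and the lid is on. The lid met the bead at the expected height (about 5 N) and sits centred in the top view; the middle can jammed at first and was reseated, checked by touch and a rough camera measurement. I viewed 11 pictures, one over the limit of 10, and no verdict was returned.

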